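Stopper the mouthwash flask and rock the taper free

TASK

Take the glass stopper from the drying stand, lower it (do not drop it) into the neck of the mouthwash flask with its flat tab square to the flask, broad side along broad side, and press it home firmly but gently: about 10 N, never more than 18 N. Then ease off and, leaving it down in its seat, rock it round in the neck by about 30 degrees and back to check that the taper has not bound, and let go with the tab square again. Leave the flask standing where it is and everything else untouched.

Things in the scene. Friction and masses are not known exactly. Their poses are not given: they have to be found in the camera images.
- stopper: amber glass stopper, 70 to 120 g, hanging upright in a well of the stand by its round collar (42 mm across, 5 mm thick). Origin: centre of the collar's underside, at first 55 mm above the shelf. Below it a ground taper to z = -32 mm; on the collar an upright flat tab from z = +5 to +37 mm, 12 mm thick along x (pinch it across x) and 34 mm broad along y; z up. It has 2 mm of side play in the well
- stopper_tip (a point): centre of the flat lower end of the stopper's taper, 32 mm below the stopper's origin; the taper is 31 mm across at the collar and 17 mm across here (12.3 degrees a side)
- flask: loose amber glass flask standing on the tray, 0.75 kg: a rectangular body 66 mm (x) by 92 mm (y) by 100 mm high with a round neck, 150 mm tall in all. Origin: centre of its underside, 10 mm above the shelf (on the tray's top); x through its thin side, y along its broad side, z up. It slides or tips if its neck is pushed sideways with more than about 2 N
- flask_mouth (a point): centre of the glass lip (45 mm across), 150 mm above the flask's underside, axes as the flask's. A white plastic sleeve pushed into the neck carries the taper (the stopper's own slope, 29.4 mm across at the sleeve's top, 36 mm deep) and stays where it is. The sleeve's top is 2 to 7 mm above this point, so the stopper's origin ends 5.5 to 10.5 mm above it. The seat is rigid
- stand: fixed white ceramic drying stand, 70 mm (x) by 130 mm (y) by 55 mm high, with two round wells 36 mm across and 42 mm deep at y = +31 and y = -31 mm; the stopper hangs in the one at y = +31 mm, the other is empty. Origin: centre of the underside
- tray: fixed flat slate tray, 200 mm (x) by 220 mm (y) by 10 mm thick, origin at the centre of its underside; the flask, the small round bottle and the nail clipper stand on it
- vial: loose small round amber glass bottle with its own round stopper in place, 38 mm across and 93 mm tall, on the tray; not to be touched. Origin: centre of the underside
- clipper: loose steel nail clipper lying on the tray, 12 by 60 by 14 mm; not to be touched. Origin: centre of the underside
- pump_bottle: loose green plastic pump bottle, 64 mm across and 160 mm tall, beyond the work towards the far edge; not to be touched. Origin: centre of the underside
- comb: loose wooden comb lying flat between the tray and the stand, 170 by 42 by 8 mm, along x; not to be touched. Origin: centre of the underside
- brush_cup: loose blue glass toothbrush cup with two toothbrushes, 74 mm across, 190 mm tall with the brushes, towards the far edge; not to be touched. Origin: centre of the underside
- nail_brush: loose wooden nail brush, 85 by 36 by 36 mm, beyond the comb; not to be touched. Origin: centre of the underside
There are look-alikes about, which are no part of the job. Leave any yellow look-alike of the stopper alone.

How it is judged:
By the outcome, as a careful person would: the job done as asked, in the order asked, and still so for the second after the job is handed in, with the robot touching nothing.
It also fails if it takes over 58 s, if anything falls off the work surface, if the arm or the gripper's body presses on something with over 40 N, if the wrist force passes 120 N, or if a joint passes its speed limit or range.

ROBOT

A 7-joint arm with a two-finger parallel gripper is mounted at the origin on the work surface. World frame = base frame: x ahead of the robot, y to its left, z up, the work surface at z = 0. Lengths are in m, angles in rad, forces in N, time in s.
With the tool pointing down it reaches from about 0.425 to 1.025 m from the base axis. Payload 9.4 kg.
Tool frame: the origin (TCP) lies between the finger pads; the fingertips stand 8 mm ahead of it and the grasp point (between the pads) lies 11 mm behind it (tips_ahead is the distance from the TCP to the fingertips, in m); y points along the fingers, x is the direction in which the jaws open and shut, and the axes are right-handed (so a half turn about y gives the same grasp; the last joint's range is limited). The gripper opens to 93 mm and grips with 3 to 60 N. Pads are 15 mm wide; open, the fingers measure 128 mm over their backs; the gripper's body (75 mm by 188 mm) begins 65 mm behind the grasp point.
Start: joints at [1.097, 0.599, -0.003, 1.599, 0.002, 0.943, -0.08], TCP at [0.28, -0.669, 0.227] pointing down, gripper open.
Joint ranges: [-2.57, 2.57], [-0.35, 1.97], [-1.29, 1.29], [0.11, 2.56], [-1.05, 4.19], [0.11, 1.86], [-2.63, 2.63]. Speed limits (rad/s): [2.22, 2.22, 3.01, 3.01, 3.14, 3.14, 3.14].

INTERFACE

Orientations are given as a rotation vector (axis times angle).
In Python, from workcell import observe, grab_frame, camera_model, job_done, tips_ahead gives the robot as it stands.
- The arm moves only by the tool step_arm, never from a script. Its argument "plan" is a list of rows, each a list of 3 entries, a list of its own where there are three numbers: the shift along the world's x, y, z in mm, then the turn, a rotation vector about the world's x, y, z in rad, then the finger opening in mm, from 0 to 93. In form: [[[dx, dy, dz], [ax, ay, az], claw], ...]. A call has 1 to 10 rows; each row shifts and turns the pose as measured when the row begins; what a row does not reach is not made up. A row lasts 1/8 s, in which the tool goes at most 62.5 mm and 10.7 degrees, less where a joint would pass 70% of its speed; a pose out of reach is approached as far as the arm can. A call is refused whole if a number of a shift passes 62.5 or a number of a turn 0.188, either way. A call with a gripper value outside its range is refused whole. The fingers move at their own pace and stop on an object; "force" is the grip in N (left out, the last holds). Time passes only in rows, so rows that do not move let the fingers close. It gives the time, the measured TCP pose, the force and the opening at its end, in the units of the state.
- observe(): the state, without advancing time (a new reading comes with each control period).
- grab_frame(name): name is "side" or "top"; returns (picture, depth): 420x560x3 uint8, red, green, blue; 420x560 float32, m along the optical axis (not along the pixel's ray), 0 where there is no reading.
- camera_model(name): a dict with "fx", "fy", "cx", "cy" (pixels), "world_from_camera" (4x4, takes a point from camera to world coordinates). Camera axes: x right, y up, looking along -z (the intrinsics and any distortion apply to the point x, -y, -z); pixel columns grow to the right and rows downward; lengths in m; the calibration is good to about 2 mm. A picture is of the moment at which its call begins. camera_model takes no time and is no camera call.
- job_done(): hands the job in, once; it reports no verdict.
The state is a dict: "t": time; "joint_positions": joint angles; "qd": joint speeds; "tau": joint torques, N m; "ee_pos": TCP position; "tool_rot": TCP orientation; "contact_force": force on the tool from outside, world axes, zero at the start; "moment": the same for the moment, N m; "finger_gap": opening from 0.0 (shut) to 1.0 (fully open).
Only numpy, scipy, OpenCV 4.12 (cv2) and the standard library are available. Lean on these libraries where they do the work, as an engineer would, in place of code of your own. Each camera call takes 0.05 s, during which the arm holds its last target. There are 200 camera calls.

## Working session

There is one attempt and no reset: what is moved stays moved. The work goes in short steps, Python scripts to look and compute and a tool call to move; the robot and the scene stay as the last step left them, time stands still between calls to the robot, and variables do not carry over. Pictures are saved under pics/ and viewed, about 8 in all and at most 12, crops included, and the job is handed in when it is done.

Besides the shell and the picture viewer there is one more tool, called after "Call:" as a command line: name --argument value ..., lists and objects as JSON in quotes. step_arm: Moves the arm, as the interface text tells. Its arguments: {"type":"object","properties":{"plan":{"type":"array"},"force":{"type":"number"}},"required":["plan"]}

```bash
mkdir -p pics
cat > h.py <<'E'
import numpy as np,cv2
from workcell import *
def snap(n,tag):
    im,d=grab_frame(n); np.savez(f'{tag}_{n}.npz',im=im,d=d); cv2.imwrite(f'pics/{tag}_{n}.png',im[:,:,::-1]); return im,d
def load(tag,n):
    z=np.load(f'{tag}_{n}.npz'); return z['im'],z['d']
def cloud(n,d):
    m=camera_model(n); v,u=np.mgrid[:d.shape[0],:d.shape[1]]
    x=(u-m['cx'])/m['fx']*d; y=(v-m['cy'])/m['fy']*d
    p=np.stack([x,-y,-d,np.ones_like(d)],-1)@np.array(m['world_from_camera']).T
    p=p[...,:3]; p[d==0]=np.nan; return p
E
python3 - <<'E'
from h import *
for n in('top','side'):
    snap(n,'a'); print({k:(np.round(v,4).tolist() if k=='world_from_camera' else v) for k,v in camera_model(n).items()})
print(observe())
a=cv2.imread('pics/a_top.png')
E
```

```text
{'fx': 421.9725369072247, 'fy': 421.9725369072247, 'cx': 279.23318084510737, 'cy': 206.60679468033584, 'world_from_camera': [[0.0152, 0.9845, -0.1746, 0.497], [-0.9999, 0.0143, -0.0066, 0.0018], [-0.0041, 0.1746, 0.9846, 0.9298], [0.0, 0.0, 0.0, 1.0]]}
{'fx': 397.00371299172207, 'fy': 397.00371299172207, 'cx': 280.2990298912095, 'cy': 204.04298197044426, 'world_from_camera': [[-0.9512, 0.2114, -0.2249, 0.4265], [-0.3081, -0.6044, 0.7347, 0.6965], [0.0194, 0.7681, 0.64, 0.7203], [0.0, 0.0, 0.0, 1.0]]}
{'t': 0.1, 'joint_positions': array([ 1.09727063,  0.60006357, -0.00250709,  1.60002436,  0.00178599,
        0.94291596, -0.0798277 ]), 'qd': array([ 1.16828815e-04, -5.99620610e-04,  2.96635950e-04, -2.12312690e-03,
       -5.45573576e-04, -8.91770523e-05, -4.76123865e-04]), 'tau': array([ 6.00481813e-03, -7.66552162e+01,  1.50302902e+00, -2.52935886e+01,
       -5.21457265e-02,  1.36591669e-02,  3.94360973e-05]), 'ee_pos': array([ 0.28001637, -0.66828862,  0.22584263]), 'tool_rot': array([-1.37051802,  0.91306025, -0.91100952]), 'contact_force': array([1.03410549, 0.10527915, 0.3245691 ]), 'moment': array([-0.01329171,  0.03092651, -0.02268275]), 'finger_gap': 0.9986745171760228}
```

View pics/a_top.png

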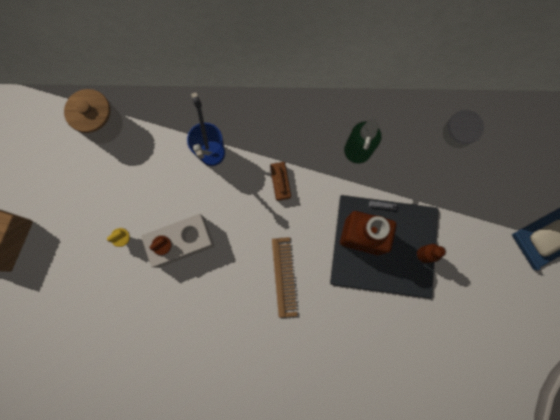

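View pics/a_side.png

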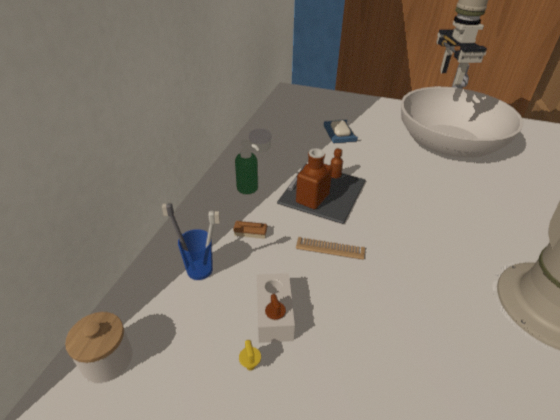

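Run:
```python
from h import *
from scipy.spatial.transform import Rotation as R
print(R.from_rotvec(observe()['tool_rot']).as_matrix().round(3)); print(tips_ahead if not callable(tips_ahead) else tips_ahead())
```

```text
[[ 0.386 -0.001  0.922]
 [-0.922  0.001  0.386]
 [-0.001 -1.    -0.   ]]
0.008
```

Run:
```python
from h import *
im,d=load('a','top'); P=cloud('top',d); hsv=cv2.cvtColor(im,cv2.COLOR_RGB2HSV)
def rect(name,m):
    q=P[m][:,:2]; q=q[~np.isnan(q).any(1)]
    r=cv2.minAreaRect((q*1000).astype(np.float32)); print(name,len(q),np.round(r[0],1),np.round(r[1],1),round(r[2],1),'mean',(q.mean(0)*1000).round(1), 'z',np.nanpercentile(P[m][:,2],[5,50,95]).round(4))
v,u=np.mgrid[:420,:560]
box=lambda a,b,c,e:(u>=a)&(u<=b)&(v>=c)&(v<=e)
Z=P[...,2]
print(np.nanmedian(Z[330:360,150:250]))
S=box(135,220,205,275)
rect('stand',S&(abs(Z-.055)<.006))
rect('collar',S&(abs(Z-.060)<.004)&(hsv[...,1]>130))
rect('tab',S&(Z>.075))
F=box(330,412,200,260)
rect('flask top',F&(abs(Z-.110)<.006))
rect('lip',F&(Z>.145))
rect('tray',box(325,445,190,300)&(abs(Z-.010)<.004))
rect('vial',box(410,450,235,275)&(Z>.05))
print((Z[218:240:2,360:396:2]*1000).round(0))
big=np.hstack([cv2.resize(im[215:275,130:220],None,fx=6,fy=6,interpolation=2)[:, :400],cv2.resize(im[200:260,338:404],None,fx=6,fy=6,interpolation=2)])
big=np.clip(big.astype(float)*1.6,0,255).astype(np.uint8)
cv2.imwrite('pics/crop1.png',big[:,:,::-1]); print(big.shape)
```

```text
0.0007234510777057168
stand 1684 [579.6 221.8] [ 70.7 130.6] 22.0 mean [578.9 220.7] z [0.0526 0.0557 0.0593]
collar 128 [568.1 247.9] [37.9 33.5] 16.2 mean [564.5 246.1] z [0.0586 0.0609 0.0628]
tab 126 [568.1 249.9] [12.4 32.8] 36.7 mean [567.3 248.7] z [0.0782 0.091  0.0941]
flask top 733 [ 597.1 -173.7] [91.7 65.6] 76.2 mean [ 593.9 -169.1] z [0.1053 0.1101 0.1139]
lip 386 [ 597.2 -173.4] [43. 44.] 0.7 mean [ 597.4 -173.7] z [0.1483 0.162  0.1652]
tray 6716 [ 567.8 -221.3] [222.1 225.1] 82.9 mean [ 567.5 -229. ] z [0.0079 0.0107 0.0131]
vial 326 [ 559.9 -305.2] [36.1 30. ] 5.6 mean [ 558.9 -302.8] z [0.0563 0.0708 0.1033]
[[112. 113. 117. 119. 120. 159. 163. 164. 161. 164. 163. 166. 163. 104.
   10.   9.  11.  10.]
 [114. 116. 119. 126. 160. 162. 163. 162. 159. 158. 161. 162. 163. 163.
  107. 110. 108.  10.]
 [116. 120. 121. 136. 163. 164. 159. 151. 149. 151. 153. 158. 163. 162.
  162. 107. 112. 109.]
 [119. 122. 124. 159. 167. 165. 146. 140. 139. 144. 146. 156. 161. 164.
  163. 110. 113. 111.]
 [120. 122. 136. 161. 163. 160. 130. 124. 133. 135. 142. 147. 157. 163.
  162. 111. 113. 106.]
 [121. 122. 140. 160. 163. 163. 123. 123. 125. 133. 139. 145. 155. 165.
  165. 111. 113. 110.]
 [118. 124. 138. 160. 165. 161. 121. 125. 124. 129. 140. 149. 156. 163.
  163. 111. 108. 110.]
 [120. 123. 133. 156. 163. 162. 122. 126. 124. 136. 146. 153. 161. 164.
  162. 111. 114. 109.]
 [121. 122. 127. 139. 160. 163. 165. 164. 146.  nan 156. 162. 164. 166.
  159. 111. 110. 110.]
 [117. 121. 125. 132. 143. 160. 165. 163. 163. 163. 166. 166. 163. 160.
  113. 110. 110. 105.]
 [117. 117. 123. 122. 131. 144. 159. 161. 164. 164. 162. 160. 120. 116.
  108. 110. 111.   8.]]
(360, 796, 3)
```

View pics/crop1.png

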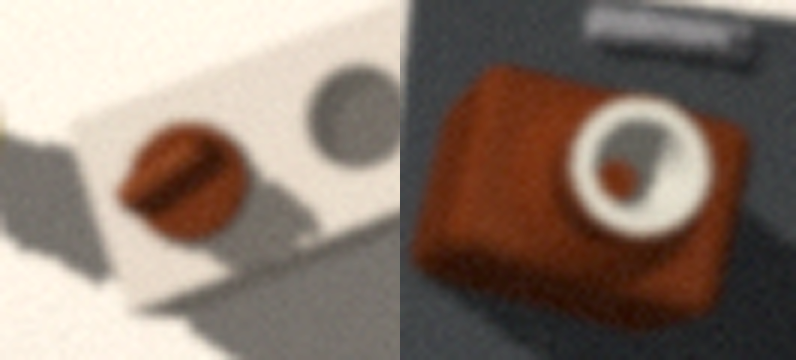

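Run:
```python
from h import *
im,d=load('a','top'); P=cloud('top',d); Z=P[...,2]
v,u=np.mgrid[:420,:560]
box=lambda a,b,c,e:(u>=a)&(u<=b)&(v>=c)&(v<=e)
for n,b,zt in(('yellow',(100,133,222,252),.02),('cup',(180,230,85,170),.03),('pump',(340,385,115,165),.05),('wood',(270,295,160,202),.01),('basket',(0,32,205,272),.02)):
    q=P[box(*b)&(Z>zt)]; print(n,np.nanmin(q,0).round(3),np.nanmax(q,0).round(3))
hsv=cv2.cvtColor(im,cv2.COLOR_RGB2HSV)
# flask body edges: amber top-level points incl. shoulders
F=box(330,412,200,260)
for lo,hi in((.1,.125),(.09,.13),(.104,.116)):
    q=P[F&(Z>lo)&(Z<hi)][:,:2]*1000; r=cv2.minAreaRect(q.astype(np.float32)); print(np.round(r[0],1),np.round(r[1],1),r[2])
q=P[F&(Z>.1)][:,:2]*1000; r=cv2.minAreaRect(q.astype(np.float32)); print('all',np.round(r[0],1),np.round(r[1],1),r[2])
im,d=load('a','side'); P=cloud('side',d); Z=P[...,2]
S=box(255,300,285,330); q=P[S&(Z>.078)]; print('tab side',np.nanmean(q,0),len(q))
r=cv2.minAreaRect((q[:,:2]*1000).astype(np.float32));print(r)
q=P[box(300,335,140,180)&(Z>.158)]; print('lip side',np.nanmean(q,0),len(q),np.nanpercentile(q[:,2],[50,90]));print(cv2.minAreaRect((q[:,:2]*1000).astype(np.float32)))
```

```text
yellow [0.566 0.326 0.031] [0.604 0.364 0.073]
cup [0.721 0.127 0.03 ] [0.844 0.2   0.195]
pump [ 0.751 -0.199  0.05 ] [ 0.825 -0.137  0.165]
wood [ 0.673 -0.017  0.014] [0.758 0.03  0.041]
basket [0.51  0.553 0.02 ] [0.644 0.619 0.08 ]
[ 597.3 -174. ] [92.5 66.2] 75.98759460449219
[ 597.2 -173.9] [92.5 66.3] 75.90093231201172
[ 597.1 -173.7] [91.7 65.6] 76.19404602050781
all [ 597.3 -174. ] [92.5 66.2] 75.98759460449219
tab side [0.56683882 0.25500442 0.08871743] 118
((567.3341674804688, 252.69232177734375), (12.128026962280273, 34.549800872802734), 37.41991424560547)
lip side [ 0.59711777 -0.17045732  0.16143909] 107 [0.16160388 0.16343696]
((596.1132202148438, -171.1204376220703), (42.97406768798828, 40.96437454223633), 65.37274169921875)
```

Call:
step_arm --plan '[[[0,0,30],[0,0,0.18],60],[[20,60,0],[0,0,0.18],50],[[40,60,0],[0,0,0.18],50],[[40,60,0],[0,0,0.18],50],[[40,60,0],[0,0,0.18],50],[[40,60,0],[0,0,0.18],50],[[40,60,0],[0,0,0.18],50],[[0,60,0],[0,0,0.18],50],[[0,60,0],[0,0,0.18],50],[[0,60,0],[0,0,0.18],50]]' --force 15

```text
t: 1.35
ee_pos: [0.4734, -0.1597, 0.2532]
tool_rot: [-1.509, -0.528, 0.532]
contact_force: [1.2, 0.5, 0.1]
finger_gap: 0.539
```

Call:
step_arm --plan '[[[20,60,0],[0,0,0],50],[[20,60,0],[0,0,0],50],[[20,60,0],[0,0,0],50],[[20,60,-10],[0,0,0],50],[[14,60,-10],[0,0,0],50],[[0,60,-10],[0,0,0],50],[[0,60,-10],[0,0,0],50]]'

```text
t: 2.22
ee_pos: [0.5652, 0.2607, 0.2122]
tool_rot: [-1.511, -0.526, 0.53]
contact_force: [1.2, 0.6, 0.2]
finger_gap: 0.539
```

```bash
cat >> h.py <<'E'
from scipy.spatial.transform import Rotation as R
def st():
    o=observe(); M=R.from_rotvec(o['tool_rot']).as_matrix()
    print('t',round(o['t'],2),'pos',(o['ee_pos']*1000).round(1),'yaw',round(np.degrees(np.arctan2(M[1,0],M[0,0])),2),'down',M[:,1].round(4),'zjaw',M[2,0].round(4),'F',o['contact_force'].round(2),'M',o['moment'].round(2),'gap',round(o['finger_gap']*93,1),'j',o['joint_positions'].round(2)); return o,M
E
python3 -c "
from h import *
st()"
```

```text
t 2.23 pos [565.2 260.7 212.2] yaw 38.62 down [-8.0e-04 -5.9e-03 -1.0e+00] zjaw -0.0043 F [1.21 0.6  0.21] M [ 0.03 -0.17  0.03] gap 50.2 j [-0.15  0.55 -0.57  1.83  0.38  0.88 -0.22]
```

Call:
step_arm --plan '[[[2.5,-9.7,-20],[0.006,-0.001,-0.028],45],[[0,0,-40],[0,0,0],45],[[0,0,-40],[0,0,0],45],[[0,0,0],[0,0,0],45]]'

```text
t: 2.72
ee_pos: [0.5652, 0.2588, 0.1083]
tool_rot: [-1.506, -0.512, 0.514]
contact_force: [0.7, -1.2, 0.0]
finger_gap: 0.479
```

Run:
```python
from h import *
st()
im,d=snap('side','b'); im2,d2=snap('top','b')
a=cv2.resize(im[235:345,215:345],(520,440),interpolation=2); b=cv2.resize(im2[215:275,130:198],(272,240),interpolation=2)
c=np.zeros((440,792,3),np.uint8); c[:,:520]=a; c[:240,520:]=b
cv2.imwrite('pics/b.png',np.clip(c*1.4,0,255).astype(np.uint8)[:,:,::-1])
```

```text
t 2.73 pos [565.2 258.8 108.3] yaw 37.56 down [-0.002  0.003 -1.   ] zjaw 0.0003 F [ 0.67 -1.18  0.04] M [-0.   -0.15 -0.01] gap 44.5 j [-0.2   0.67 -0.49  1.92  0.48  0.67 -0.32]
```

View pics/b.png

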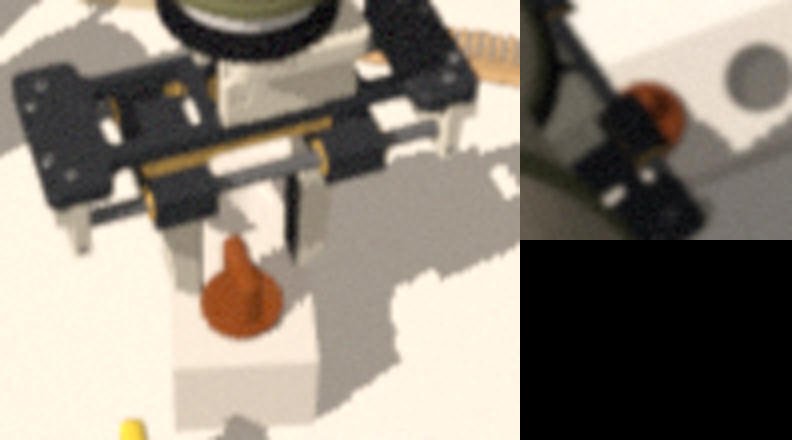

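Call:
step_arm --plan '[[[2.5,-7.8,0],[-0.003,-0.002,-0.005],45],[[0,0,0],[0,0,0],45]]'

```text
t: 3.08
ee_pos: [0.5711, 0.2519, 0.1144]
tool_rot: [-1.509, -0.515, 0.501]
contact_force: [-1.0, 0.3, 0.3]
finger_gap: 0.481
```

```bash
python3 -c "
from h import *
st()"
```

```text
t 3.08 pos [571.1 251.9 114.4] yaw 37.19 down [ 0.0084  0.0039 -1.    ] zjaw 0.009 F [-1.    0.27  0.27] M [ 0.03 -0.13 -0.03] gap 44.7 j [-0.18  0.66 -0.49  1.92  0.48  0.68 -0.32]
```

Call:
step_arm --plan '[[[0,0,0],[0,0,0],45],[[0,0,0],[0,0,0],45]]'

```text
t: 3.32
ee_pos: [0.5719, 0.2519, 0.116]
tool_rot: [-1.509, -0.517, 0.498]
contact_force: [0.6, 0.1, 0.1]
finger_gap: 0.488
```

```bash
python3 -c "
from h import *
st()
for i in range(4): grab_frame('top'); st()"
```

```text
t 3.33 pos [571.9 251.9 116. ] yaw 37.14 down [ 0.0107  0.0048 -0.9999] zjaw 0.0115 F [0.61 0.06 0.14] M [ 0.01 -0.13  0.01] gap 45.3 j [-0.18  0.65 -0.49  1.92  0.48  0.68 -0.32]
t 3.38 pos [571.8 252.  116. ] yaw 37.14 down [ 0.0107  0.0049 -0.9999] zjaw 0.0114 F [-0.06  0.6  -0.37] M [-0.05 -0.08 -0.03] gap 44.9 j [-0.18  0.65 -0.49  1.92  0.48  0.68 -0.32]
t 3.42 pos [571.8 252.  115.8] yaw 37.15 down [ 0.0105  0.0047 -0.9999] zjaw 0.0112 F [ 0.09 -1.03  1.39] M [ 0.01 -0.12  0.07] gap 44.8 j [-0.18  0.65 -0.49  1.92  0.48  0.68 -0.32]
t 3.48 pos [571.6 252.  115.6] yaw 37.16 down [ 0.0101  0.0047 -0.9999] zjaw 0.0109 F [ 0.67 -0.3   0.3 ] M [-0.07 -0.16  0.03] gap 44.8 j [-0.18  0.65 -0.49  1.92  0.48  0.68 -0.32]
t 3.52 pos [571.6 252.  115.5] yaw 37.16 down [ 0.0099  0.0046 -0.9999] zjaw 0.0107 F [ 0.65 -0.32 -0.33] M [ 0.   -0.09 -0.01] gap 45.1 j [-0.18  0.66 -0.49  1.92  0.48  0.68 -0.32]
```

Call:
step_arm --plan '[[[-4,-1,-10],[-0.005,0.01,0],45],[[0,0,-10],[0,0,0],45],[[0,0,-6],[0,0,0],45],[[0,0,-3],[0,0,0],45],[[0,0,0],[0,0,0],45]]'

```text
t: 4.15
ee_pos: [0.5666, 0.2509, 0.0833]
tool_rot: [-1.511, -0.506, 0.511]
contact_force: [-0.5, 0.8, -0.2]
finger_gap: 0.488
```

```bash
python3 -c "
from h import *
st()
for i in range(2): grab_frame('top'); st()"
```

```text
t 4.15 pos [566.6 250.9  83.3] yaw 37.19 down [-0.0026 -0.0014 -1.    ] zjaw -0.003 F [-0.52  0.77 -0.19] M [ 0.04 -0.13  0.07] gap 45.4 j [-0.2   0.7  -0.46  1.94  0.51  0.63 -0.34]
t 4.2 pos [566.6 251.   83.5] yaw 37.19 down [-0.0024 -0.0013 -1.    ] zjaw -0.0027 F [0.52 0.36 0.13] M [-0.03 -0.08 -0.07] gap 44.8 j [-0.2   0.7  -0.46  1.94  0.51  0.63 -0.34]
t 4.25 pos [566.8 251.   83.7] yaw 37.19 down [-0.0021 -0.0012 -1.    ] zjaw -0.0024 F [ 0.46 -0.4   0.07] M [-0.   -0.19 -0.01] gap 45.2 j [-0.2   0.7  -0.46  1.94  0.51  0.63 -0.34]
```

Call:
step_arm --plan '[[[1,0,-5],[0.001,-0.002,0],45],[[0,0,-4],[0,0,0],45],[[0,0,-2],[0,0,0],45],[[0,0,0],[0,0,0],45]]'

```text
t: 4.75
ee_pos: [0.5682, 0.251, 0.0724]
tool_rot: [-1.511, -0.509, 0.507]
contact_force: [-0.0, 0.5, 0.2]
finger_gap: 0.483
```

```bash
python3 -c "
from h import *
st(); grab_frame('top'); st()"
```

```text
t 4.75 pos [568.2 251.   72.4] yaw 37.17 down [ 9.e-04  2.e-04 -1.e+00] zjaw 0.0008 F [-0.03  0.51  0.2 ] M [ 0.03 -0.16  0.03] gap 45.0 j [-0.21  0.71 -0.45  1.94  0.52  0.61 -0.36]
t 4.8 pos [568.2 251.   72.5] yaw 37.17 down [ 1.e-03  3.e-04 -1.e+00] zjaw 0.0009 F [ 0.73 -0.46 -0.05] M [-0.02 -0.15 -0.02] gap 45.0 j [-0.21  0.71 -0.45  1.94  0.52  0.61 -0.36]
```

Call:
step_arm --plan '[[[0,0,0],[0,0,0],25],[[0,0,0],[0,0,0],14],[[0,0,0],[0,0,0],9],[[0,0,0],[0,0,0],7],[[0,0,0],[0,0,0],7]]' --force 8

```text
t: 5.42
ee_pos: [0.5683, 0.2511, 0.0728]
tool_rot: [-1.51, -0.509, 0.507]
contact_force: [-0.3, -0.7, -0.6]
finger_gap: 0.133
```

Call:
step_arm --plan '[[[0,0,0],[0,0,0],5],[[0,0,0],[0,0,0],5]]' --force 30

```text
t: 5.68
ee_pos: [0.5683, 0.2511, 0.0728]
tool_rot: [-1.51, -0.509, 0.507]
contact_force: [-0.6, 0.6, 0.2]
finger_gap: 0.127
```

```bash
python3 -c "
from h import *
st(); grab_frame('top'); st()"
```

```text
t 5.67 pos [568.3 251.1  72.8] yaw 37.17 down [ 1.3e-03  5.0e-04 -1.0e+00] zjaw 0.0014 F [-0.65  0.65  0.21] M [ 0.04 -0.07  0.01] gap 11.8 j [-0.21  0.71 -0.45  1.94  0.52  0.61 -0.36]
t 5.72 pos [568.3 251.1  72.8] yaw 37.18 down [ 1.3e-03  5.0e-04 -1.0e+00] zjaw 0.0014 F [ 1.4   0.95 -0.06] M [-0.   -0.17 -0.04] gap 11.9 j [-0.21  0.71 -0.45  1.94  0.52  0.61 -0.36]
```

Call:
step_arm --plan '[[[0,0,10],[0,0,0],5],[[0,0,30],[0,0,0],5],[[0,0,45],[0,0,0],5],[[0,0,45],[0,0,0],5],[[0,0,30],[0,0,0],5],[[0,0,10],[0,0,0],5],[[0,0,0],[0,0,0],5]]'

```text
t: 6.6
ee_pos: [0.5664, 0.2504, 0.2499]
tool_rot: [-1.51, -0.509, 0.509]
contact_force: [0.2, 0.4, -1.8]
finger_gap: 0.13
```

Call:
step_arm --plan '[[[2,-20,0],[0,0,-0.05],5],[[4,-45,0],[0,0,-0.14],5],[[4,-50,0],[0,0,-0.14],5],[[4,-50,0],[0,0,-0.14],5],[[4,-50,0],[0,0,-0.14],5],[[4,-50,0],[0,0,-0.14],5],[[4,-50,0],[0,0,-0.1],5],[[3,-30,0],[0,0,-0.04],5],[[0,-10,0],[0,0,0],5],[[0,0,0],[0,0,0],5]]'

```text
t: 7.85
ee_pos: [0.5856, -0.1289, 0.2362]
tool_rot: [-1.56, 0.248, -0.214]
contact_force: [0.2, 0.8, -1.2]
finger_gap: 0.13
```

```bash
python3 -c "
from h import *
st(); grab_frame('top'); st()"
```

```text
t 7.85 pos [ 585.6 -128.9  236.2] yaw -16.87 down [-0.0213  0.0014 -0.9998] zjaw -0.0208 F [ 0.23  0.8  -1.21] M [ 0.03 -0.07 -0.02] gap 12.1 j [ 0.34  0.46 -0.31  1.86  0.18  0.87 -0.36]
t 7.9 pos [ 585.7 -128.3  236.2] yaw -16.82 down [-0.0214  0.0015 -0.9998] zjaw -0.0209 F [ 0.34  0.4  -1.03] M [-0.08 -0.1   0.01] gap 12.2 j [ 0.34  0.46 -0.31  1.86  0.18  0.87 -0.36]
```

Call:
step_arm --plan '[[[3,-15,4],[0,-0.01,0.02],5],[[4,-15,0],[0,-0.005,0.02],5],[[3,-8,0],[0,-0.003,0.01],5],[[1,-3,0],[0,0,0],5],[[0,0,0],[0,0,0],5],[[0,0,0],[0,0,0],5]]'

```text
t: 8.65
ee_pos: [0.5971, -0.161, 0.2398]
tool_rot: [-1.559, 0.184, -0.177]
contact_force: [-0.1, 0.1, -0.7]
finger_gap: 0.126
```

```bash
python3 -c "
from h import *
st(); grab_frame('top'); st()"
```

```text
t 8.65 pos [ 597.1 -161.   239.8] yaw -13.19 down [-0.0042  0.0047 -1.    ] zjaw -0.0052 F [-0.08  0.1  -0.69] M [-0.04 -0.08 -0.02] gap 11.7 j [ 0.4   0.48 -0.33  1.82  0.19  0.88 -0.25]
t 8.7 pos [ 597.1 -161.   239.8] yaw -13.18 down [-0.0041  0.0047 -1.    ] zjaw -0.0051 F [ 1.14  0.29 -0.61] M [-0.08 -0.06  0.01] gap 11.9 j [ 0.4   0.48 -0.33  1.82  0.19  0.88 -0.25]
```

Call:
step_arm --plan '[[[0,-6,0],[-0.004,-0.004,-0.008],5],[[0,-4,0],[0,0,-0.005],5],[[0,-1.5,0],[0,0,0],5],[[0,0,0],[0,0,0],5],[[0,0,0],[0,0,0],5]]'

```text
t: 9.32
ee_pos: [0.597, -0.1733, 0.2399]
tool_rot: [-1.562, 0.192, -0.192]
contact_force: [0.8, 0.9, -1.3]
finger_gap: 0.126
```

Run:
```python
from h import *
st()
im,d=snap('side','c'); im2,d2=snap('top','c')
st()
a=cv2.resize(im[105:215,270:380],(550,550),interpolation=2); b=cv2.resize(im2[195:265,335:405],(245,245),interpolation=2)
c=np.zeros((550,795,3),np.uint8); c[:,:550]=a; c[:245,550:]=b
cv2.imwrite('pics/c.png',np.clip(c*1.5,0,255).astype(np.uint8)[:,:,::-1])
```

```text
t 9.32 pos [ 597.  -173.3  239.9] yaw -13.99 down [ 1.e-04  3.e-04 -1.e+00] zjaw 0.0001 F [ 0.77  0.9  -1.33] M [-0.03 -0.09  0.  ] gap 11.7 j [ 0.41  0.48 -0.32  1.82  0.19  0.88 -0.24]
t 9.43 pos [ 597.  -173.3  239.9] yaw -13.99 down [ 1.e-04  3.e-04 -1.e+00] zjaw 0.0 F [ 1.37 -0.18 -1.08] M [ 0.01 -0.09  0.02] gap 12.1 j [ 0.41  0.48 -0.32  1.82  0.19  0.88 -0.24]
```

View pics/c.png

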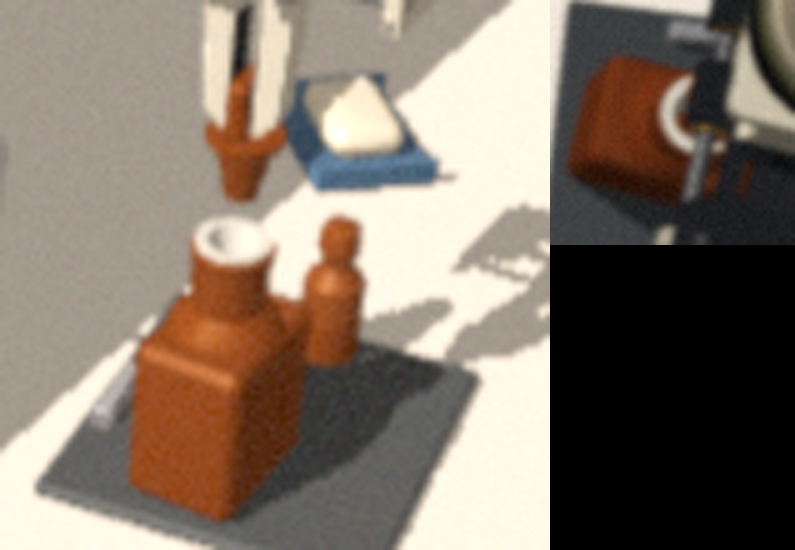

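```bash
cat > fit.py <<'E'
from h import *
from scipy.optimize import minimize
m=camera_model('side'); W=np.linalg.inv(np.array(m['world_from_camera']))
def proj(p):
    c=p@W[:3,:3].T+W[:3,3]; return np.stack([m['fx']*c[:,0]/-c[:,2]+m['cx'], m['fy']*-c[:,1]/-c[:,2]+m['cy']],1)
th=np.linspace(0,2*np.pi,72)
circ=lambda d,z:np.stack([d/2*np.cos(th),d/2*np.sin(th),0*th+z],1)
S=16
def poly(sets,o,win):
    u0,u1,v0,v1=win; M=np.zeros(((v1-v0)*S,(u1-u0)*S),np.uint8)
    for s in sets:
        q=(proj(s+o)-[u0-.5,v0-.5])*S-.5
        h=cv2.convexHull(q.astype(np.float32)); cv2.fillConvexPoly(M,np.round(h*16).astype(np.int32),255,shift=4)
    return cv2.resize(M,(u1-u0,v1-v0),interpolation=cv2.INTER_AREA)/255.
def fit(cost,x0):
    return minimize(cost,x0,method='Nelder-Mead',options=dict(initial_simplex=np.array([x0,np.add(x0,[.004,0]),np.add(x0,[0,.004])]),xatol=5e-5,fatol=1e-6))
STOP=[np.vstack([circ(42,0),circ(42,5)])/1e3,np.vstack([circ(31,0),circ(17,-32)])/1e3]
E
python3 - <<'E'
from fit import *
im,d=load('c','side'); f=im.astype(float)
amb=(f[...,0]-f[...,2])/(f.sum(-1)+1)
win=(308,331,134,150)
u0,u1,v0,v1=win; A=amb[v0:v1,u0:u1]; print((A*100).round(0).astype(int))
lo,hi=np.percentile(A,10),np.percentile(A,92); A=np.clip((A-lo)/(hi-lo),0,1)
for z in(.2201,.2221,.2241):
    c=lambda x:((poly(STOP,np.array([x[0],x[1],z]),win)-A)**2).sum()
    r=fit(c,[.597,-.171]); print(z,(r.x*1000).round(2),r.fun)
P=cloud('side',d); q=P[136:146,312:326].reshape(-1,3); q=q[(q[:,2]>.18)&(q[:,2]<.235)]
from scipy.optimize import least_squares
w=P[138:145,313:325]; q=w[(w[...,2]<.218)&(w[...,2]>.19)]
rr=lambda x:(np.hypot(q[:,0]-x[0],q[:,1]-x[1])-(15.5+7/32*(q[:,2]-.2221)*1000)/1000)
r=least_squares(rr,[.597,-.171],loss='soft_l1',f_scale=.002);print('cone',len(q),r.x*1000,np.std(rr(r.x))*1000)
E
```

```text
[[  5   5   5  11  22  38  50  51  51  43  45  45  51  45  48  49  43  31
   16   5  -4 -14 -14]
 [  5   5   5   6  10  25  45  54  45  48  47  47  46  48  49  42  28  14
    8   4   2 -10 -15]
 [  5   5   6   5   7  16  36  46  48  58  45  41  50  52  44  25  12   7
    5   5   4  -4 -15]
 [  5   5   5   5   5   9  34  46  41  47  45  48  38  40  36  15   6   5
    4   5   4   2  -5]
 [  5   6   5   5   5   8  29  43  44  44  49  42  45  42  29  13   5   5
    5   5   4   5   0]
 [  5   4   5   5   5   7  22  43  43  50  50  46  44  38  23   9   5   5
    5   6   6   4   3]
 [  5   5   5   5   5   7  21  38  41  49  49  46  47  36  16   7   6   5
    5   5   4   5   5]
 [  5   4   5   4   5   7  19  39  43  43  45  43  41  20  10   5   5   5
    5   5   5   5   4]
 [  5   5   5   4   5   7  14  41  49  50  41  40  39  17   7   5   5   5
    5   5   5   5   5]
 [  5   5   4   5   5   5  11  33  43  41  41  44  34  13   5   4   5   5
    5   6   5   5   4]
 [  4   5   5   5   4   5   8  19  28  36  35  36  21   9   5   5   5   5
    5   5   5   4   4]
 [  5   5   5   5   5   5   6   9  12  15  14  10   8   6   5   5   5   4
    5   5   4   4   4]
 [  5   5   5   5   4   4   4   5   6   5   6   6   5   5   5   5   5   5
    4   4   4   4   4]
 [  5   4   6   5   5   5   5   5   4   5   5   5   5   5   5   5   5   4
    4   4   4   4   4]
 [  5   5   6   5   5   5   5   5   5   5   5   5   5   4   5   5   4   4
    4   4   4   4   4]
 [  5   5   5   5   4   4   4   4   4   5   5   4   4   4   4   4   4   4
    4   4   4   4   4]]
0.2201 [ 599.39 -182.47] 2.7472904971441325
0.2221 [ 598.77 -179.11] 2.8420850202917767
0.2241 [ 598.12 -176.13] 2.8954485570282946
cone 59 [ 596.85073451 -172.73578117] 0.9640482167767128
```

Run:
```python
from fit import *
for tag in('a','c'):
    im,d=load(tag,'side'); P=cloud('side',d)
    w=P[150:215,290:335].reshape(-1,3); w=w[~np.isnan(w).any(1)]
    a=np.radians(-14); ex=np.array([np.cos(a),np.sin(a)]); ey=np.array([-np.sin(a),np.cos(a)])
    c0=np.array([.597,-.172]); X=(w[:,:2]-c0)@ex*1000; Y=(w[:,:2]-c0)@ey*1000; Z=w[:,2]*1000
    f=(Z>30)&(Z<95)&(abs(Y-46)<7)&(abs(X)<24); 
    k=np.polyfit(X[f],Y[f],1); k2=np.polyfit(Z[f],Y[f],1)
    print('y face',f.sum(),np.median(Y[f])-46,'yaw err deg',np.degrees(np.arctan(k[0])),'z slope',k2)
    f=(Z>30)&(Z<95)&(abs(X+33)<7)&(abs(Y)<35)
    if f.sum()>10: k=np.polyfit(Y[f],X[f],1); print('x face',f.sum(),np.median(X[f])+33,'yaw err',-np.degrees(np.arctan(k[0])))
    f=(Z>155)&(np.hypot(X,Y)<28); print('ring z',np.percentile(Z[f],[10,50,90]),f.sum())
im,d=load('a','side'); print(im[148:164,306:328].min(-1))
P=cloud('top',load('a','top')[1]); z=P[216:242,362:392]; 
r=np.hypot(z[...,0]-.5973,z[...,1]+.1738)*1000
for lo,hi in((15,17),(17,19),(19,20.5),(20.5,22)): s=(r>lo)&(r<hi); print(lo,np.nanmedian(z[...,2][s])*1000)
```

```text
y face 307 -1.3236396079544477 yaw err deg -0.30557617553142885 z slope [-4.93346901e-04  4.47527190e+01]
x face 191 0.9970554199568724 yaw err 0.0447262631958233
ring z [156.56592799 160.53517573 163.33466011] 130
y face 306 -1.233271907455844 yaw err deg 0.07512334139807146 z slope [-1.75632858e-03  4.48814910e+01]
x face 193 0.9857252505254905 yaw err -0.243933140963457
ring z [156.59344489 160.45418435 163.30887632] 129
[[ 93  94  94  93  94 104 109 112 116 117 123 118 115 107 101  99 108 132
  150 151 152 153]
 [ 93  91  95  99 112 123 130 128 131 135 139 140 140 132 124 121 133 149
  154 154 153 153]
 [ 92  94  97 111 133 139 130 122 128 134 142 148 150 150 148 143 147 154
  154 154 154 154]
 [ 93  91  94 121 141 133 109 102 121 135 141 148 153 155 154 151 149 148
  152 154 153 155]
 [ 94  87  92 132 138 122  95 101 119 130 142 148 156 159 157 154 147 146
  149 150 155 154]
 [ 91  89  81 127 141 126 101  97 115 132 141 147 156 158 156 153 146 145
  135 139 153 155]
 [ 93  83  63 103 141 139 122 109 111 133 144 150 156 157 157 151 144 136
  108 121 151 152]
 [ 93  86  60  77 119
[... 204 characters left out ...]
11 113 113 111 106  95  62  50  39
   84 140 153 154]
 [ 92  84  57  25  22  22  38  44  52  53  56  53  51  47  36  21  29  52
  103 148 153 155]
 [ 91  84  55  26  24  23  23  20  20  26  23  22  22  17  20   9  24  65
  121 150 154 153]
 [ 90  85  48  17  25  27  15  24  14  13  13  16  19  21  15   7  29  71
  129 152 155 154]
 [ 94  88  50  26  21  16  19  15  25  11  24  23   7  20  18  19  27  74
  130 152 153 154]
 [ 99 109  61  25  23  17  22  18  20  21  23  22  23  18  11  18  28  70
  127 149 151 152]
 [ 84 101  57  23  21  22  21  23  22  22  24  17  16  13  14  11  15  55
  102 123 131 143]]
15 163.19220991413798
17 163.49656308504572
19 163.0017094290578
20.5 142.9201410765274
```

Call:
step_arm --plan '[[[0,0,-8],[0,0,0],5],[[0,0,-10],[0,0,0],5],[[0,0,-8],[0,0,0],5],[[0,0,-5],[0,0,0],5],[[0,0,-3],[0,0,0],5],[[0,0,-1],[0,0,0],5],[[0,0,0],[0,0,0],5]]'

```text
t: 10.3
ee_pos: [0.5968, -0.1729, 0.2017]
tool_rot: [-1.562, 0.192, -0.19]
contact_force: [1.2, 0.3, -0.3]
finger_gap: 0.131
```

```bash
python3 -c "
from h import *
st(); grab_frame('top'); st()"
```

```text
t 10.3 pos [ 596.8 -172.9  201.7] yaw -13.96 down [-9.e-04  7.e-04 -1.e+00] zjaw -0.0011 F [ 1.16  0.31 -0.34] M [-0.06 -0.09 -0.02] gap 12.2 j [ 0.4   0.52 -0.31  1.86  0.21  0.8  -0.26]
t 10.35 pos [ 596.8 -172.9  201.8] yaw -13.97 down [-8.e-04  7.e-04 -1.e+00] zjaw -0.0009 F [-0.2  -0.06 -0.68] M [-0.02 -0.08 -0.04] gap 12.0 j [ 0.4   0.52 -0.31  1.86  0.21  0.8  -0.26]
```

Call:
step_arm --plan '[[[0,-0.3,-4],[0.0,0,0],5],[[0,0,-3],[0,0,0],5],[[0,0,-1],[0,0,0],5],[[0,0,0],[0,0,0],5]]'

```text
t: 10.85
ee_pos: [0.597, -0.1733, 0.1936]
tool_rot: [-1.562, 0.192, -0.191]
contact_force: [-0.6, 0.2, -0.6]
finger_gap: 0.131
```

Run:
```python
from h import *
st()
im,d=snap('side','d'); st()
a=cv2.resize(im[115:175,290:340],(500,600),interpolation=2)
cv2.imwrite('pics/d.png',np.clip(a*1.5,0,255).astype(np.uint8)[:,:,::-1])
```

```text
t 10.85 pos [ 597.  -173.3  193.6] yaw -13.97 down [-1.e-04  5.e-04 -1.e+00] zjaw -0.0003 F [-0.58  0.16 -0.57] M [-0.03 -0.06 -0.06] gap 12.2 j [ 0.4   0.53 -0.31  1.86  0.22  0.78 -0.27]
t 10.9 pos [ 597.  -173.3  193.7] yaw -13.97 down [-0.e+00  5.e-04 -1.e+00] zjaw -0.0001 F [ 0.3   0.2  -1.38] M [-0.02 -0.06  0.01] gap 11.7 j [ 0.4   0.53 -0.31  1.86  0.22  0.78 -0.27]
```

View pics/d.png

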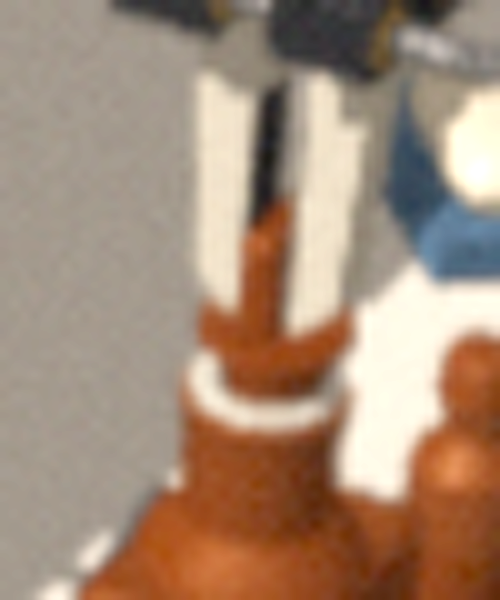

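Run:
```python
from fit import *
o=np.array([.597,-.1733,0])
for z,D in((.1758,42),(.1808,42),(.163,43),(.160,45),(.163,29.4)):
    q=(proj(circ(D,0)/1e3+o+[0,0,z])-[290,115]+.5)*10; print(z,D,'u',q[:,0].min().round(1),q[:,0].max().round(1),q[:,0].mean().round(1),'v',q[:,1].min().round(1),q[:,1].max().round(1))
im,d=load('d','side')
for v in range(144,160): print(v,im[v,304:330,0],)
for v in range(144,160): print(v,im[v,304:330,2],)
```

```text
0.1758 42 u 195.4 358.1 275.6 v 297.4 384.0
0.1808 42 u 196.7 359.9 277.2 v 280.9 367.2
0.163 43 u 190.2 355.5 271.7 v 338.2 427.5
0.16 45 u 185.7 358.3 270.8 v 345.9 439.5
0.163 29.4 u 216.3 329.4 272.1 v 352.0 413.0
144 [111 109 109 108 107 111 121 143 156 145 109  99  95  83  94 140 159 163
 162 150 106 103 113 127 154 171]
145 [109 109 110 111 109 107 114 126 141 135 107 101  97  84  99 147 160 161
 158 143 108 118 149 156 174 175]
146 [108 111 107 111 110 106 109 110 118 115 105 100  95  81 105 154 160 158
 146 126 111 136 171 176 176 176]
147 [111 109 111 111 108 105 108 108 106 106 102 100  92  82 105 150 147 137
 123 110 111 137 174 177 176 178]
148 [109 109 111 109 109 110 110 108 106 104  98  99  91  86 107 129 123 111
 105 108 107 131 173 176 177 177]
149 [110 109 108 111 111 112 114 114 108 105  99 101  98  99 105 107 106 106
 104 100 110 137 174 176 177 177]
150 [109 110 108 109 112 127 142 130 111 109 108 107 107 103 104 104 102 100
  98 101 125 158 176 176 175 177]
151 [110 110 109 110 120 147 161 143 106 105 106 105 105 100 100  97  97  89
  86 101 143 172 178 178 177
[... 1969 characters left out ...]

  65  87 107 138 154 155 156 156]
154 [ 97  96  94  85  67 103 141 139 115  75  56  40  36  34  31  37  47  61
  80  83  84 119 151 155 157 156]
155 [ 96  93  97  88  59  77 121 140 138 120 107  93  89  90  88  93 108 109
  97  75  75 123 154 156 157 156]
156 [ 94  94  92  85  57  47  73 105 122 133 137 127 124 124 123 125 128 112
  92  58  75 132 155 155 156 155]
157 [ 95  95  96  87  51  23  32  45  73 100 113 111 112 112 110 103  94  62
  49  39  89 141 155 157 156 156]
158 [ 96  94  94  89  58  30  24  28  33  44  49  47  56  59  54  48  38  25
  29  51 107 150 157 156 155 154]
159 [ 94  95  94  87  52  27  18  25  25  22  17  28  24  23  26  24  23  18
  19  66 121 155 155 155 155 153]
```

Call:
step_arm --plan '[[[0.4,0,-2],[0,0,0],5],[[0,0,-1.5],[0,0,0],5],[[0,0,-0.5],[0,0,0],5],[[0,0,0],[0,0,0],5]]'

```text
t: 11.4
ee_pos: [0.5975, -0.1733, 0.1895]
tool_rot: [-1.562, 0.191, -0.191]
contact_force: [0.2, 0.7, -1.2]
finger_gap: 0.132
```

```bash
cat >> h.py <<'E'
def avg(n=6):
    F=[];M=[]
    for i in range(n):
        o=observe(); F.append(o['contact_force']); M.append(o['moment']); grab_frame('top')
    print('Favg',np.mean(F,0).round(2),'Mavg',np.mean(M,0).round(3)); st()
E
python3 -c "
from h import *
avg(5)"
```

```text
Favg [-0.23  0.28 -0.73] Mavg [-0.052 -0.051  0.01 ]
t 11.65 pos [ 597.5 -173.3  189.6] yaw -13.97 down [ 3.e-04  4.e-04 -1.e+00] zjaw 0.0002 F [-0.75 -0.23 -1.45] M [-0.03 -0.04 -0.01] gap 11.8 j [ 0.4   0.53 -0.31  1.87  0.22  0.78 -0.27]
```

Call:
step_arm --plan '[[[0,0,-1],[0,0,0],5],[[0,0,-0.7],[0,0,0],5],[[0,0,0],[0,0,0],5]]'

```text
t: 12.02
ee_pos: [0.5976, -0.1733, 0.1878]
tool_rot: [-1.562, 0.191, -0.192]
contact_force: [-0.1, -0.1, -1.5]
finger_gap: 0.128
```

```bash
python3 -c "
from h import *
avg(5)"
```

```text
Favg [ 0.72 -0.4  -1.18] Mavg [-0.064 -0.123 -0.019]
t 12.28 pos [ 597.6 -173.3  187.9] yaw -13.97 down [ 5.e-04  3.e-04 -1.e+00] zjaw 0.0004 F [-0.3  -0.24 -1.47] M [-0.06 -0.11  0.01] gap 11.7 j [ 0.4   0.53 -0.3   1.87  0.22  0.77 -0.27]
```

Call:
step_arm --plan '[[[0,0,-0.8],[0,0,0],5],[[0,0,-0.5],[0,0,0],5],[[0,0,0],[0,0,0],5]]'

```text
t: 12.65
ee_pos: [0.5978, -0.1734, 0.1866]
tool_rot: [-1.562, 0.191, -0.192]
contact_force: [0.5, 0.5, -0.5]
finger_gap: 0.128
```

```bash
python3 -c "
from h import *
avg(6)"
```

```text
Favg [ 0.39 -0.43 -1.02] Mavg [-0.097 -0.138 -0.006]
t 12.95 pos [ 597.8 -173.4  186.7] yaw -13.98 down [ 1.e-03  2.e-04 -1.e+00] zjaw 0.001 F [ 0.6  -0.99 -1.08] M [-0.12 -0.15 -0.  ] gap 11.6 j [ 0.4   0.54 -0.3   1.87  0.22  0.77 -0.27]
```

Call:
step_arm --plan '[[[0.2,-0.4,-0.5],[0,-0.001,0],5],[[0,0,-0.5],[0,0,0],5],[[0,0,0],[0,0,0],5]]'

```text
t: 13.32
ee_pos: [0.598, -0.1737, 0.1856]
tool_rot: [-1.562, 0.19, -0.193]
contact_force: [0.5, -0.3, -0.6]
finger_gap: 0.129
```

```bash
python3 -c "
from h import *
avg(6)"
```

```text
Favg [ 0.49 -0.05 -1.38] Mavg [-0.047 -0.138 -0.013]
t 13.62 pos [ 598.  -173.7  185.6] yaw -13.97 down [ 2.e-03  3.e-04 -1.e+00] zjaw 0.0019 F [ 0.34  0.23 -1.33] M [ 0.03 -0.12 -0.01] gap 11.7 j [ 0.4   0.54 -0.3   1.87  0.22  0.77 -0.27]
```

Call:
step_arm --plan '[[[0.3,-0.1,-0.5],[0,0.002,0],5],[[0,0,-0.5],[0,0,0],5],[[0,0,0],[0,0,0],5]]'

```text
t: 14.0
ee_pos: [0.5983, -0.1737, 0.1846]
tool_rot: [-1.562, 0.192, -0.191]
contact_force: [-1.2, 0.4, -0.6]
finger_gap: 0.126
```

```bash
python3 -c "
from h import *
avg(6)"
```

```text
Favg [-0.11  0.11 -0.84] Mavg [ 0.006 -0.132  0.016]
t 14.3 pos [ 598.3 -173.7  184.6] yaw -13.97 down [-2.e-04  5.e-04 -1.e+00] zjaw -0.0003 F [-0.39  0.72 -1.28] M [ 0.09 -0.18 -0.02] gap 11.6 j [ 0.4   0.54 -0.3   1.87  0.22  0.77 -0.27]
```

Call:
step_arm --plan '[[[0,0.1,-0.6],[0,0,0],5],[[0,0,-0.4],[0,0,0],5],[[0,0,0],[0,0,0],5]]'

```text
t: 14.68
ee_pos: [0.5983, -0.1736, 0.1843]
tool_rot: [-1.562, 0.191, -0.192]
contact_force: [0.1, 0.1, -1.1]
finger_gap: 0.121
```

```bash
python3 -c "
from h import *
avg(6)"
```

```text
Favg [-0.45  0.43  1.67] Mavg [0.056 0.124 0.001]
t 14.97 pos [ 598.4 -173.7  184.3] yaw -13.97 down [ 2.e-04  1.e-04 -1.e+00] zjaw 0.0001 F [-0.98  0.29  2.57] M [0.   0.18 0.01] gap 11.3 j [ 0.4   0.54 -0.3   1.87  0.22  0.77 -0.27]
```

Call:
step_arm --plan '[[[-0.3,0.2,-0.4],[0,0,0],5]]'

```text
t: 15.1
ee_pos: [0.5983, -0.1736, 0.1843]
tool_rot: [-1.562, 0.191, -0.192]
contact_force: [-1.8, 0.1, 7.3]
finger_gap: 0.126
```

```bash
python3 -c "
from h import *
st(); avg(5)"
```

```text
t 15.1 pos [ 598.3 -173.6  184.3] yaw -13.98 down [ 8.e-04 -2.e-04 -1.e+00] zjaw 0.0008 F [-1.78  0.14  7.28] M [-0.15  0.21  0.02] gap 11.8 j [ 0.4   0.54 -0.3   1.87  0.22  0.76 -0.27]
Favg [-1.21  0.13  5.61] Mavg [-0.057  0.203 -0.002]
t 15.35 pos [ 598.3 -173.6  184.3] yaw -13.98 down [ 9.e-04 -2.e-04 -1.e+00] zjaw 0.0009 F [-1.59  0.72  3.95] M [-0.06  0.19 -0.02] gap 11.7 j [ 0.4   0.54 -0.3   1.87  0.22  0.76 -0.27]
```

Call:
step_arm --plan '[[[-0.5,0,-0.6],[0,0.001,0],5]]'

```text
t: 15.48
ee_pos: [0.5983, -0.1736, 0.1843]
tool_rot: [-1.563, 0.191, -0.192]
contact_force: [-1.0, 1.3, 7.5]
finger_gap: 0.126
```

```bash
python3 -c "
from h import *
st(); avg(4)"
```

```text
t 15.47 pos [ 598.3 -173.6  184.3] yaw -13.98 down [ 1.1e-03 -4.0e-04 -1.0e+00] zjaw 0.0012 F [-1.02  1.33  7.55] M [ 0.18  0.21 -0.02] gap 11.7 j [ 0.4   0.54 -0.3   1.87  0.22  0.76 -0.27]
Favg [-1.12  0.79  6.84] Mavg [0.091 0.204 0.036]
t 15.68 pos [ 598.3 -173.6  184.3] yaw -13.98 down [ 1.1e-03 -5.0e-04 -1.0e+00] zjaw 0.0012 F [-1.36 -0.17  6.46] M [0.01 0.18 0.02] gap 11.9 j [ 0.4   0.54 -0.3   1.87  0.22  0.76 -0.27]
```

Call:
step_arm --plan '[[[-0.6,0.3,-0.9],[0,0.001,0],5],[[-0.6,0.3,-0.9],[0,0.001,0],5]]'

```text
t: 15.92
ee_pos: [0.5983, -0.1736, 0.1842]
tool_rot: [-1.564, 0.19, -0.194]
contact_force: [-1.7, -0.2, 9.3]
finger_gap: 0.121
```

```bash
python3 -c "
from h import *
st(); avg(4)"
```

```text
t 15.93 pos [ 598.3 -173.6  184.2] yaw -14.0 down [ 0.0021 -0.0017 -1.    ] zjaw 0.0025 F [-1.66 -0.22  9.3 ] M [-0.09  0.38 -0.02] gap 11.2 j [ 0.39  0.54 -0.3   1.87  0.22  0.76 -0.27]
Favg [-1.91 -0.09  9.12] Mavg [-0.079  0.34   0.01 ]
t 16.12 pos [ 598.3 -173.6  184.2] yaw -14.0 down [ 0.0022 -0.0017 -1.    ] zjaw 0.0026 F [-1.29  0.02  9.4 ] M [-0.06  0.35 -0.02] gap 11.8 j [ 0.39  0.54 -0.3   1.87  0.22  0.76 -0.27]
```

Call:
step_arm --plan '[[[0,0,0],[0,0,0],5],[[0,0,0],[0,0,0],5]]'

```text
t: 16.38
ee_pos: [0.5983, -0.1736, 0.1843]
tool_rot: [-1.564, 0.19, -0.194]
contact_force: [-1.4, 0.1, 2.7]
finger_gap: 0.126
```

```bash
python3 -c "
from h import *
st(); avg(4)"
```

```text
t 16.38 pos [ 598.3 -173.6  184.3] yaw -14.0 down [ 0.0023 -0.0017 -1.    ] zjaw 0.0027 F [-1.36  0.05  2.71] M [ 0.08  0.1  -0.02] gap 11.7 j [ 0.39  0.54 -0.3   1.87  0.22  0.76 -0.27]
Favg [-1.19 -0.27  2.81] Mavg [ 0.053  0.158 -0.015]
t 16.57 pos [ 598.3 -173.6  184.3] yaw -14.0 down [ 0.0023 -0.0017 -1.    ] zjaw 0.0026 F [-1.25  1.17  3.22] M [0.05 0.22 0.02] gap 11.9 j [ 0.39  0.54 -0.3   1.87  0.22  0.76 -0.27]
```

Call:
step_arm --plan '[[[-0.2,0,0.1],[0,0,0.03],5],[[0,0,0],[0,0,0.06],5],[[0,0,0],[0,0,0.04],5],[[0,0,0],[0,0,0],5]]'

```text
t: 17.08
ee_pos: [0.5981, -0.1736, 0.1842]
tool_rot: [-1.57, 0.082, -0.086]
contact_force: [-1.7, 0.7, 2.5]
finger_gap: 0.129
```

```bash
python3 -c "
from h import *
st(); avg(4)"
```

```text
t 17.07 pos [ 598.1 -173.6  184.2] yaw -6.16 down [ 0.0025 -0.0012 -1.    ] zjaw 0.0026 F [-1.71  0.75  2.52] M [ 0.12  0.11 -0.06] gap 12.0 j [ 0.42  0.54 -0.34  1.87  0.25  0.77 -0.16]
Favg [-0.6   0.26  2.65] Mavg [ 0.097  0.135 -0.041]
t 17.27 pos [ 598.2 -173.6  184.2] yaw -6.2 down [ 0.0025 -0.0014 -1.    ] zjaw 0.0026 F [0.05 0.61 3.02] M [ 0.06  0.15 -0.05] gap 11.9 j [ 0.42  0.54 -0.34  1.87  0.25  0.77 -0.16]
```

Call:
step_arm --plan '[[[0,0,0],[0,0,0.04],5],[[0,0,0],[0,0,0.07],5],[[0,0,0],[0,0,0.07],5],[[0,0,0],[0,0,0.04],5],[[0,0,0],[0,0,0],5]]'

```text
t: 17.9
ee_pos: [0.5979, -0.1736, 0.1842]
tool_rot: [-1.57, -0.099, 0.095]
contact_force: [-0.6, 0.8, 2.6]
finger_gap: 0.134
```

```bash
python3 -c "
from h import *
st(); avg(4)"
```

```text
t 17.9 pos [ 597.9 -173.6  184.2] yaw 7.07 down [ 0.0024 -0.0012 -1.    ] zjaw 0.0022 F [-0.57  0.8   2.62] M [ 0.2   0.16 -0.05] gap 12.4 j [ 0.46  0.55 -0.41  1.87  0.3   0.78  0.02]
Favg [-0.95  0.58  2.61] Mavg [ 0.123  0.138 -0.04 ]
t 18.1 pos [ 598.  -173.5  184.2] yaw 7.03 down [ 0.0023 -0.0014 -1.    ] zjaw 0.0021 F [-1.44  0.12  2.11] M [ 0.04  0.11 -0.05] gap 11.8 j [ 0.46  0.55 -0.4   1.87  0.3   0.78  0.02]
```

Call:
step_arm --plan '[[[0,0,0],[0,0,0.05],5],[[0,0,0],[0,0,0.07],5],[[0,0,0],[0,0,0.04],5],[[0,0,0],[0,0,0],5]]'

```text
t: 18.6
ee_pos: [0.5978, -0.1736, 0.1842]
tool_rot: [-1.561, -0.226, 0.223]
contact_force: [-0.6, 1.6, 3.4]
finger_gap: 0.129
```

```bash
python3 -c "
from h import *
avg(4); snap('side','e')"
```

```text
Favg [-0.49  0.44  2.83] Mavg [ 0.063  0.131 -0.032]
t 18.8 pos [ 597.9 -173.6  184.2] yaw 16.35 down [ 0.0022 -0.0016 -1.    ] zjaw 0.0017 F [-0.35  1.42  2.97] M [ 0.08  0.18 -0.03] gap 11.9 j [ 0.49  0.56 -0.45  1.87  0.33  0.79  0.15]
```

Call:
step_arm --plan '[[[0,0,0],[0,0,-0.04],5],[[0,0,0],[0,0,-0.07],5],[[0,0,0],[0,0,-0.07],5],[[0,0,0],[0,0,-0.07],5],[[0,0,0],[0,0,-0.07],5],[[0,0,0],[0,0,-0.05],5],[[0,0,0],[0,0,0],5]]'

```text
t: 19.73
ee_pos: [0.5982, -0.1736, 0.1842]
tool_rot: [-1.572, 0.082, -0.085]
contact_force: [0.1, 0.3, 3.1]
finger_gap: 0.126
```

```bash
python3 -c "
from h import *
avg(4)"
```

```text
Favg [-0.41 -0.39  2.45] Mavg [-0.02   0.158  0.033]
t 19.93 pos [ 598.2 -173.5  184.2] yaw -6.02 down [ 0.0021 -0.0029 -1.    ] zjaw 0.0024 F [-1.11  0.3   1.71] M [-0.01  0.17  0.04] gap 11.8 j [ 0.42  0.54 -0.34  1.87  0.25  0.77 -0.16]
```

Call:
step_arm --plan '[[[0,0,0],[0,0,-0.04],5],[[0,0,0],[0,0,-0.06],5],[[0,0,0],[0,0,-0.04],5],[[0,0,0],[0,0,0],5],[[0,0,0],[0,0,0],5]]'

```text
t: 20.55
ee_pos: [0.5983, -0.1736, 0.1842]
tool_rot: [-1.564, 0.197, -0.2]
contact_force: [-0.1, 0.4, 3.1]
finger_gap: 0.129
```

Run:
```python
from h import *
avg(4); snap('side','f'); snap('top','f')
for tag in('a','c','e','f'):
    im,d=load(tag,'side'); P=cloud('side',d)
    w=P[150:215,290:335].reshape(-1,3); w=w[~np.isnan(w).any(1)]
    a=np.radians(-14); ex=np.array([np.cos(a),np.sin(a)]); ey=np.array([-np.sin(a),np.cos(a)])
    c0=np.array([.597,-.172]); X=(w[:,:2]-c0)@ex*1000; Y=(w[:,:2]-c0)@ey*1000; Z=w[:,2]*1000
    f=(Z>30)&(Z<95)&(abs(Y-46)<7)&(abs(X)<24); k=np.polyfit(X[f],Y[f],1)
    g=(Z>30)&(Z<95)&(abs(X+33)<7)&(abs(Y)<35); k2=np.polyfit(Y[g],X[g],1)
    print(tag,np.median(Y[f])-46,np.median(X[g])+33,'yaw',np.degrees(np.arctan(k[0])),-np.degrees(np.arctan(k2[0])))
```

```text
Favg [-0.61  0.36  2.79] Mavg [0.022 0.129 0.061]
t 20.75 pos [ 598.3 -173.5  184.2] yaw -14.48 down [ 0.002  -0.0029 -1.    ] zjaw 0.0026 F [-1.28  0.59  3.7 ] M [0.01 0.1  0.07] gap 12.0 j [ 0.39  0.54 -0.3   1.87  0.22  0.76 -0.28]
a -1.3236396079544477 0.9970554199568724 yaw -0.30557617553142885 0.0447262631958233
c -1.233271907455844 0.9857252505254905 yaw 0.07512334139807146 -0.243933140963457
e -1.2055494891451346 1.0081527413376143 yaw -0.37509973917309725 -0.3062429089323424
f -1.2459140972637783 0.9185217390100107 yaw 0.05242158017686208 -0.2881990983614937
```

Call:
step_arm --plan '[[[0,0,0],[0,0,0.006],5],[[0,0,0],[0,0,0],5]]' --force 6

```text
t: 21.1
ee_pos: [0.5983, -0.1736, 0.1842]
tool_rot: [-1.565, 0.192, -0.196]
contact_force: [-0.2, 1.3, 2.3]
finger_gap: 0.128
```

Call:
step_arm --plan '[[[0,0,0],[0,0,0],14],[[0,0,0],[0,0,0],20],[[0,0,0],[0,0,0],30],[[0,0,0],[0,0,0],36],[[0,0,0],[0,0,0],36]]'

```text
t: 21.72
ee_pos: [0.5982, -0.1736, 0.1836]
tool_rot: [-1.564, 0.192, -0.195]
contact_force: [-0.2, 0.3, -0.3]
finger_gap: 0.385
```

```bash
python3 -c "
from h import *
avg(4)"
```

```text
Favg [-0.43  0.13 -0.09] Mavg [-0.045 -0.086 -0.003]
t 21.93 pos [ 598.2 -173.6  183.6] yaw -14.14 down [ 0.0017 -0.0026 -1.    ] zjaw 0.0023 F [-0.2   0.33 -0.87] M [-0.08 -0.06  0.04] gap 36.0 j [ 0.39  0.54 -0.3   1.87  0.23  0.76 -0.28]
```

Free. Retreat straight up, then back towards the left so the top camera sees.

Call:
step_arm --plan '[[[0,0,5],[0,0,0],36],[[0,0,20],[0,0,0],36],[[0,0,40],[0,0,0],36],[[0,0,40],[0,0,0],36],[[-10,30,10],[0,0,0],36],[[-20,50,0],[0,0,0],36],[[-20,50,0],[0,0,0],36],[[-20,50,0],[0,0,0],36],[[-10,20,0],[0,0,0],36],[[0,0,0],[0,0,0],36]]'

```text
t: 23.18
ee_pos: [0.5153, 0.0315, 0.3061]
tool_rot: [-1.563, 0.189, -0.2]
contact_force: [1.2, -0.6, -0.6]
finger_gap: 0.383
```

Run:
```python
from h import *
st(); im,d=snap('side','g'); im2,d2=snap('top','g')
P=cloud('top',d2); Z=P[...,2]; v,u=np.mgrid[:420,:560]; F=(u>330)&(u<412)&(v>200)&(v<262)
for n,lo,hi in(('tab',.183,.215),('collar',.165,.176),('body',.09,.13)):
    q=(P[F&(Z>lo)&(Z<hi)]*1000); r=cv2.minAreaRect(q[:,:2].astype(np.float32)); print(n,len(q),np.round(r[0],1),np.round(r[1],1),round(r[2],1),np.median(q[:,2]))
a=cv2.resize(im[105:215,270:380],(400,400),interpolation=2); b=cv2.resize(im2[190:290,330:450],(390,325),interpolation=2)
c=np.zeros((400,790,3),np.uint8); c[:,:400]=a; c[:325,400:]=b
cv2.imwrite('pics/g.png',np.clip(c*1.5,0,255).astype(np.uint8)[:,:,::-1])
```

```text
t 23.18 pos [515.3  31.5 306.1] yaw -14.19 down [ 0.0067 -0.0023 -1.    ] zjaw 0.007 F [ 1.19 -0.58 -0.6 ] M [-0.06 -0.04 -0.02] gap 35.6 j [ 0.15  0.28 -0.41  1.96  0.14  0.92 -0.58]
tab 168 [ 597.3 -173.5] [34.4 12.3] 75.7 202.74417092522407
collar 245 [ 596.8 -173.4] [40.4 39.5] 4.5 172.01524676248746
body 1056 [ 597.1 -174. ] [92.7 66.4] 75.9 110.56076194404852
```

View pics/g.png

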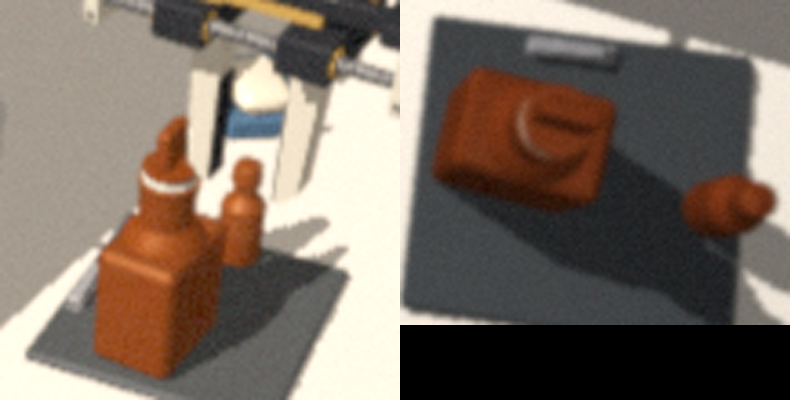

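```bash
python3 -c "
from workcell import *
print(job_done())"
```

```text
the job is handed in; nothing more can be done
None
```

The stopper is seated in the flask with its tab square, the taper turned without binding, and the job was handed in at about 23 s of the 58 s allowed.

- **Placing and pressing:** I lowered the stopper until it touched its seat and pressed it to about 10 N. The highest reading I saw was 9.4 N, plus roughly 1 N for the stopper's weight.
- **Rocking:** I eased off to about 3–4 N and turned the stopper by 30° and back. The torque stayed below about 0.07 N m and the height did not change.
- **Stopper (last check):** The tab's broad side lies at 75.7° and the flask's at 75.9°. The collar top is at 172 mm, so the stopper's origin is 7 mm above the lip, inside the 5.5–10.5 mm range.
- **Flask and surroundings (last check):** The flask is within about 0.3 mm of its starting position. In the last picture the vial and clipper look undisturbed and the gripper is clear of everything.
- **Disagreements:**
  - The two cameras differed by about 3 mm in y, so I relied on relative measurements and felt for contact during the final lowering.
  - A fit to the stopper's outline disagreed with the depth reading by about 6 mm along the line of sight, and I did not use it.
  - The sideways force on the neck averaged up to 1.9 N while pressing, close to the 2 N limit, but the flask did not shift.

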